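Gauge the lens caps and sort out the undersize ones

ROBOT

A 6-joint arm with a two-finger parallel gripper is mounted at the origin on the work surface. World frame = base frame: x ahead of the robot, y to its left, z up, the work surface at z = 0. Lengths are in m, angles in rad, forces in N, time in s.
With the tool pointing down it reaches from about 0.225 to 0.725 m from the base axis. Payload 3.1 kg.
Tool frame: the origin (TCP) lies at the very end of the fingers, on their centre line; the grasp point (between the pads) lies 19 mm behind it; z points along the fingers, x is the direction in which the jaws open and shut, and the axes are right-handed (so a half turn about z gives the same grasp; the last joint's range is limited). The gripper opens to 85 mm and grips with 20 to 120 N. Pads are 22 mm wide; open, the fingers measure 114 mm over their backs; the gripper's body (76 mm by 85 mm) begins 54 mm behind the grasp point. The pads swing forward as they close: fully open they stand 13 mm farther back than shut.
Start: joints at [-1.234, 0.048, 0.099, 1.622, 0, 1.443], TCP at [0.235, -0.469, 0.231] pointing down, gripper open.
Joint ranges: [-2.91, 2.91], [-0.99, 1.94], [-1.21, 1.42], [-2.12, 2.29], [-1.49, 1.47], [-3.14, 3.14]. Speed limits (rad/s): [2.79, 2.79, 3.14, 3.14, 3.14, 3.14].

INTERFACE

Orientations are given as a 3x3 rotation matrix whose columns are the frame's x, y, z axes.
In Python, from plant import ctrl gives the robot as it stands. The module is installed in compiled form; this text tells all that it offers. Calls block until the motion is done:
- ctrl.goto(position, orientation): joint-space move of the TCP to a pose.
- ctrl.movel(position, frame=None, vel=0.15, stop_force=None): straight line of the TCP; frame=None keeps the orientation; vel is the mean speed in m/s. With stop_force (N) it stops when the force on the tool has changed by that much, and returns True; else False.
- ctrl.movej(angles): joint-space move.
- ctrl.gripper_to(opening): opening from 0.0 (shut) to 1.0 (fully open); the grip force is fixed at half the most; returns when the fingers have stopped.
- ctrl.hold(seconds).
- ctrl.solve_ik(position, orientation): joint angles nearest the present ones, or None.
- ctrl.get_obs(): the state.
- ctrl.read_camera(name): name is "scene" or "top" or "wrist"; returns a dict with "pixels" (384x512x3 uint8, red, green, blue), "mtx" (3x3 intrinsics, pixels), "R" (3x3) and "t" (3): a world point X has camera coordinates R X + t. Camera axes: x right, y down, z forward; pixel columns grow to the right and rows downward; lengths in m; the calibration is good to about 2 mm. The wrist camera is an equidistant fisheye: a pixel r from the principal point sees the ray r / f radians off the axis. A picture is of the moment at which its call begins. There is no depth.
A pose or a line that the arm cannot do raises ctrl.MotionError and nothing moves.
- ctrl.hand_in(): hands the job in, once; it reports no verdict.
Trained networks look in the newest picture that a camera, given by its name, has taken for a name from the list of things; names that differ only in an ending like _2 or _b are one class to them, and where a whole thing is asked for, a point or a joint stands for the part that bears it (a point fixed in the world has none). Each returns a list of dicts, best first, with "p" (0 to 1); they miss things now and then, are a little off and sometimes report something else, mostly with a low value. They report only what shows in the picture. A call takes as long as a camera call. They do not tell look-alikes from the thing itself.
- ctrl.spot_in(camera, name): "location" ([x, y, z] in m, in the coordinates of the camera as it stood for that picture, good to about 4 mm: the middle of the surface that is visible of it).
- ctrl.silhouettes(camera, name): "pixels" (384x512 bool, what is visible of it).
- ctrl.mark_of(camera, name): "location" ([x, y, z] in m, in the coordinates of the camera as it stood for that picture, good to about 4 mm: a listed point, or the origin of a listed thing).
The state is a dict: "t": time; "qpos": joint angles; "joint_velocities": joint speeds; "joint_efforts": joint torques, N m; "eef_pos": TCP position; "ee_rot": TCP orientation; "force": force on the tool from outside, world axes, zero at the start; "wrist_torque": the same for the moment, N m; "grip_width": opening from 0.0 (shut) to 1.0 (fully open).
Only numpy, scipy, OpenCV 4.12 (cv2) and the standard library are available. Lean on these libraries where they do the work, as an engineer would, in place of code of your own. Each camera call takes 0.05 s, during which the arm holds its last target. There are 200 camera calls.

TASK

Check the freshly turned lens caps in the bench caliper one at a time, from the largest size to the smallest (silver 62, blue 55, black 49, orange 43 mm): lay each flat between the jaws and slide the jaw shut, firmly but without crushing, until it bears on the cap. Stack the caps of the right size flat and centred on the felt plate, largest at the bottom, and drop any that measures several millimetres under its size into the blue-rimmed reject tub. Finish with the empty caliper slid fully shut, and leave the other things on the bench where they are.

Things in the scene. Friction and masses are not known exactly. Their poses are not given: they have to be found in the camera images.
- caliper: bench caliper, fixed: dark steel base plate 170 (x) by 300 (y) by 12 mm thick, origin at the centre of its underside. A steel beam (18 mm wide, top 26 mm above the table) runs along its y axis at x = +55 mm. A cap to be measured lies flat on the base plate between the two jaws, which close along y; a good spot is x = -20 mm, 66 mm clear of the beam
- fixed_face (a point): point on the fixed jaw's measuring face, at x = -20, y = +90 mm of the caliper, 22 mm above the table; axes as the caliper's. Both jaws are steel bars 104 mm long (x = -55 to +49 mm), 14 mm thick, 16 to 28 mm above the table. The fixed jaw is at the +y end of the beam (with a 34 mm block there, 31 mm high)
- slide_jaw (a joint): gap between the measuring faces of the two jaws (m), 0 shut to 0.13 wide open: the caliper's reading. The sliding jaw moves to the caliper's -y to open; sliding it takes about 2 N and it stays where it is left
- slide_knob (a point): half-way up the upright brass knob (18 mm diameter, 36 to 64 mm above the table) by which the sliding jaw is moved; axes as the caliper's. It stands on the black slider body (42 by 72 mm, top 36 mm above the table), on the beam's line (x = +55 mm), 22 mm to the caliper's -y from the sliding jaw's measuring face
- silver_cap_mid (a point): silver push-on lens cap, a turned disc of nominal diameter 62 mm, 20 mm thick, 60 to 110 g; point at its centre, half-way up; z is its axis. Always present
- blue_cap_a_mid (a point): blue push-on lens cap, a turned disc of nominal diameter 55 mm (49 mm if it was turned undersize), 20 mm thick, 35 to 90 g; point at its centre, half-way up; z is its axis. Of the two blue entries at most one is on the table in any run, and either may be the undersize one
- blue_cap_b_mid (a point): blue push-on lens cap, a turned disc of nominal diameter 55 mm (49 mm if it was turned undersize), 20 mm thick, 35 to 90 g; point at its centre, half-way up; z is its axis. Of the two blue entries at most one is on the table in any run, and either may be the undersize one
- black_cap_a_mid (a point): black push-on lens cap, a turned disc of nominal diameter 49 mm (43 mm if it was turned undersize), 20 mm thick, 35 to 90 g; point at its centre, half-way up; z is its axis. Of the two black entries at most one is on the table in any run, and either may be the undersize one
- black_cap_b_mid (a point): black push-on lens cap, a turned disc of nominal diameter 49 mm (43 mm if it was turned undersize), 20 mm thick, 35 to 90 g; point at its centre, half-way up; z is its axis. Of the two black entries at most one is on the table in any run, and either may be the undersize one
- orange_cap_a_mid (a point): orange push-on lens cap, a turned disc of nominal diameter 43 mm (37 mm if it was turned undersize), 20 mm thick, 35 to 90 g; point at its centre, half-way up; z is its axis. Of the two orange entries exactly one is on the table in any run, and either may be the undersize one
- orange_cap_b_mid (a point): orange push-on lens cap, a turned disc of nominal diameter 43 mm (37 mm if it was turned undersize), 20 mm thick, 35 to 90 g; point at its centre, half-way up; z is its axis. Of the two orange entries exactly one is on the table in any run, and either may be the undersize one
- plate_top (a point): centre of the top of the fixed round stacking plate (wood with green felt, 120 mm diameter, top 8 mm above the table)
- tub: open clear plastic reject tub with a blue rim and white paper in the bottom, loose, 120 (x) by 160 (y) by 60 mm high, walls 4 mm, floor 4 mm; origin at the centre of its underside
- lens_long: bystander: upright black lens, 66 mm diameter, 105 mm tall; origin under its centre
- lens_short: bystander: upright black lens, 70 mm diameter, 60 mm tall; origin under its centre
- carton: bystander: white carton 75 by 85 by 55 mm high; origin under its centre
- blue_carton: bystander: blue and white carton 50 by 110 by 35 mm high; origin under its centre
- brush: bystander: dusting brush 160 mm long lying on the table
- camera: bystander: black camera body 50 by 135 by about 100 mm high; origin under its centre
Not all that is in view belongs to the job. Leave any pink or purple look-alike of the part that bears silver_cap_mid alone. Leave any turquoise look-alike of the part that bears orange_cap_b_mid alone.

How it is judged:
By the outcome, as a careful person would: the job done as asked, in the order asked, and still so for the second after the job is handed in, with the robot touching nothing.
Of blue_cap_a, blue_cap_b only 1 to 1 are there at a start; the rules pass over those that are not, and their reading is None.
Of black_cap_a, black_cap_b only 1 to 1 are there at a start; the rules pass over those that are not, and their reading is None.
Of orange_cap_a, orange_cap_b only 1 to 1 are there at a start; the rules pass over those that are not, and their reading is None.
Of blue_cap_a, blue_cap_b, black_cap_a, black_cap_b only 2 to 4 are there at a start; the rules pass over those that are not, and their reading is None.
At some moment in a run one of orange_cap_a, orange_cap_b, tub may be knocked a few centimetres aside while the robot is not near it.
It also fails if it takes over 210 s, if anything falls off the work surface, if the arm or the gripper's body presses on something with over 40 N, if the wrist force passes 120 N, or if a joint passes its speed limit or range.

## Working session

There is one attempt and no reset: what is moved stays moved. The work goes in short steps, each a Python script; the robot and the scene stay as the last script left them, time stands still between calls to the robot, and variables do not carry over. Pictures are saved under pics/ and viewed, about 12 in all and at most 16, crops included, and the job is handed in when it is done.

```bash
mkdir -p pics; ls
cat > h.py <<'E'
import numpy as np, cv2
from plant import ctrl
def snap(cam,fn=None,scale=1.5):
    r=ctrl.read_camera(cam)
    if fn: cv2.imwrite('pics/'+fn,cv2.resize(r['pixels'][:,:,::-1],None,fx=scale,fy=scale,interpolation=cv2.INTER_CUBIC))
    return r
def w(r,p): return r['R'].T@(np.array(p)-r['t'])
E
python3 - <<'E'
from h import *
for c in ['scene','top']:
    r=snap(c,c+'0.png')
    print(c,(-r['R'].T@r['t']).round(3),r['mtx'][0,0].round(1))
    for n in ['caliper','fixed_face','slide_knob','silver_cap_mid','blue_cap_a_mid','black_cap_a_mid','orange_cap_a_mid','plate_top','tub','lens_long','lens_short','carton','blue_carton','brush','camera']:
        print(n,[(round(float(d['p']),2),w(r,d['location']).round(3).tolist()) for d in ctrl.mark_of(c,n)[:4]])
print(ctrl.get_obs()['t'])
E
```

```text
pics
scene [ 1.399 -0.299  0.678] 348.7
caliper [(0.87, [0.592, -0.002, -0.004]), (0.22, [0.775, -0.008, -0.0])]
fixed_face [(0.83, [0.56, 0.086, 0.021])]
slide_knob [(0.74, [0.571, 0.241, 0.013]), (0.67, [0.652, -0.051, 0.051])]
silver_cap_mid [(0.85, [0.686, 0.236, 0.011]), (0.7, [0.585, 0.366, 0.011]), (0.58, [0.694, 0.369, 0.009])]
blue_cap_a_mid [(0.37, [0.595, 0.002, -0.006])]
black_cap_a_mid []
orange_cap_a_mid []
plate_top [(0.8, [0.591, -0.335, 0.006])]
tub [(0.66, [0.411, -0.32, -0.004])]
lens_long [(0.92, [0.763, -0.154, 0.0])]
lens_short [(0.61, [0.341, 0.467, -0.003])]
carton [(0.6, [0.774, -0.005, 0.002])]
blue_carton [(0.97, [0.364, -0.003, 0.001])]
brush [(0.61, [0.544, 0.512, -0.004]), (0.2, [0.592, -0.334, 0.007])]
camera [(0.84, [0.409, -0.543, -0.003])]
top [ 0.451 -0.036  1.104] 348.2
caliper [(0.97, [0.592, 0.004, 0.0])]
fixed_face [(0.71, [0.562, 0.089, 0.019])]
slide_knob [(0.85, [0.648, -0.048, 0.049]), (0.37, [0.362, -0.002, -0.001])]
silver_cap_mid [(0.8, [0.689, 0.236, 0.012]), (0.6, [0.587, 0.364, 0.012]), (0.53, [0.689, 0.368, 0.008])]
blue_cap_a_mid [(0.49, [0.571, 0.239, 0.007])]
black_cap_a_mid []
orange_cap_a_mid []
plate_top [(0.58, [0.598, -0.331, 0.007])]
tub [(0.7, [0.406, -0.315, 0.002])]
lens_long [(0.92, [0.762, -0.152, -0.002]), (0.34, [0.649, -0.046, 0.048])]
lens_short [(0.88, [0.338, 0.472, 0.001])]
carton [(0.98, [0.774, -0.003, -0.002])]
blue_carton [(0.97, [0.362, 0.0, -0.005])]
brush [(0.58, [0.543, 0.506, 0.002])]
camera [(0.74, [0.41, -0.538, -0.002]), (0.56, [0.649, -0.046, 0.048])]
1.6
```

View pics/top0.png

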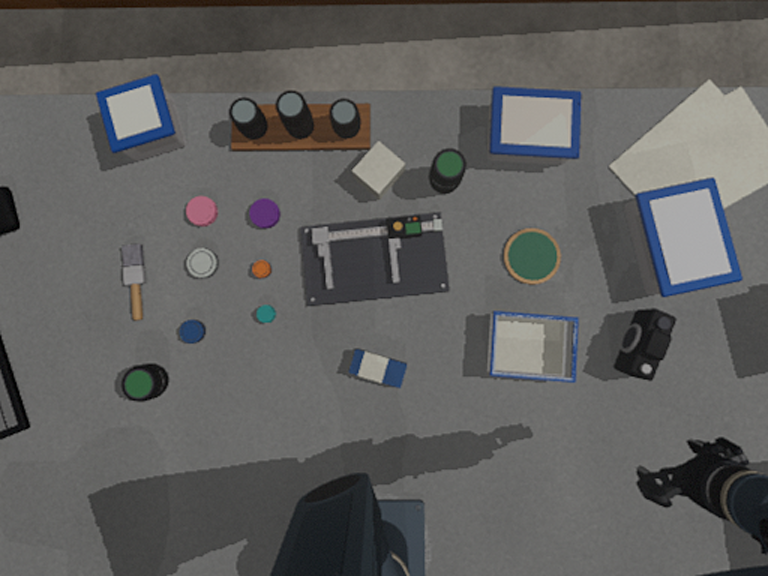

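View pics/scene0.png

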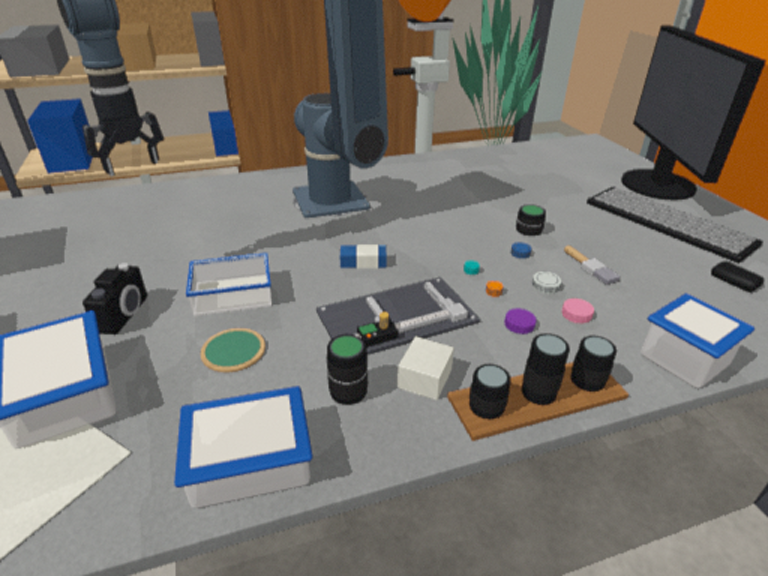

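The top view shows caps at px silver (201,263), orange (261,269), blue (192,331), and look-alikes turquoise (265,313), pink (201,211), purple (264,213). The tub is at (534,346), the plate at (532,256) and the caliper at (375,260). I can't see a black cap yet, so I'll brighten the dark areas.

Run:
```python
from h import *
r=snap('top'); a=r['pixels']; s=snap('scene')['pixels']
g=lambda i:(255*np.clip(i/255*1.6,0,1)**0.5).astype('uint8')[:,:,::-1]
A=cv2.resize(g(a[40:384,0:400]),None,fx=2,fy=2)[:600]
cv2.imwrite('pics/topg.png',cv2.resize(g(a[140:384,40:400]),(800,542),interpolation=cv2.INTER_CUBIC))
cv2.imwrite('pics/sceneg.png',cv2.resize(g(s[90:300,120:420]),(800,560),interpolation=cv2.INTER_CUBIC))
for cam in ['top','scene']:
  for n in ['black_cap_a_mid','blue_cap_a_mid','orange_cap_a_mid','silver_cap_mid']:
    for d in ctrl.silhouettes(cam,n): 
        m=d['pixels']; print(cam,n,round(float(d['p']),2),m.sum(),np.argwhere(m).mean(0).round(1)[::-1])
```

```text
top black_cap_a_mid 0.29 775 [251.3 112.9]
top orange_cap_a_mid 0.51 1074 [354.1 170. ]
top silver_cap_mid 0.77 340 [134.5 174.8]
top silver_cap_mid 0.75 340 [176.2 141.5]
top silver_cap_mid 0.58 327 [133.7 140.4]
scene orange_cap_a_mid 0.5 451 [251.5 217.3]
scene silver_cap_mid 0.86 276 [385.1 206.5]
scene silver_cap_mid 0.77 298 [346.8 213.6]
scene silver_cap_mid 0.74 245 [297.2 201.7]
scene silver_cap_mid 0.55 226 [364.  187.8]
```

View pics/topg.png

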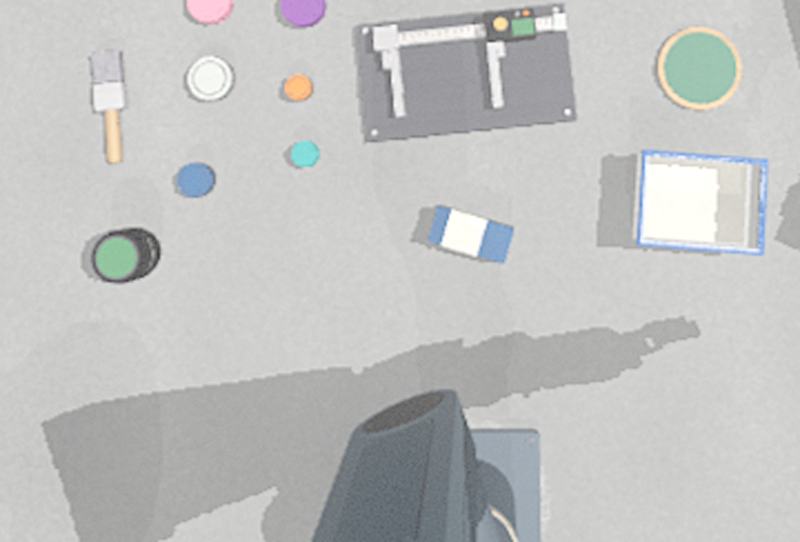

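No black cap shows in the brightened top view. I'll check the scene crop next.

View pics/sceneg.png

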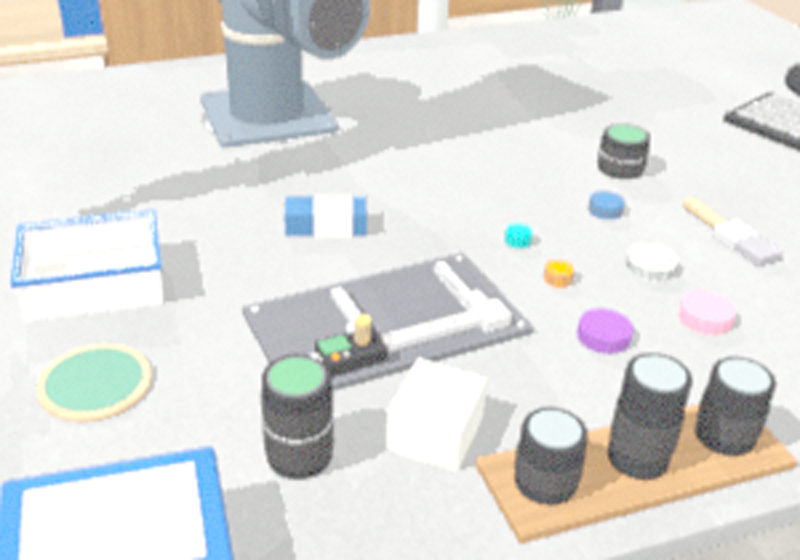

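The scene view also shows no black cap, and nothing sits on the caliper. I'll localise the rest precisely by colour and take a wrist look near the caps, which also checks for a black cap behind obstacles.

```bash
cat >> h.py <<'E'
from scipy.spatial.transform import Rotation as Ro
def ray(r,uv,z):
    d=r['R'].T@np.linalg.solve(r['mtx'],[uv[0],uv[1],1]); c=-r['R'].T@r['t']
    return c+d*(z-c[2])/d[2]
def down(a): # tool x axis (jaw direction) at world angle a, pointing down
    c,s=np.cos(a),np.sin(a); return np.array([[c,s,0],[s,-c,0],[0,0,-1.]])
def blobs(r,lo,hi,z,amin=30):
    m=cv2.inRange(cv2.cvtColor(r['pixels'],cv2.COLOR_RGB2HSV),lo,hi)
    n,l,st,ce=cv2.connectedComponentsWithStats(m)
    return [(int(st[i][4]),ce[i].round(1).tolist(),ray(r,ce[i],z)[:2].round(4).tolist()) for i in range(1,n) if st[i][4]>amin]
E
python3 - <<'E'
from h import *
r=snap('top')
for n,lo,hi,z in [('orange',(5,150,120),(18,255,255),.02),('blue',(100,90,30),(125,255,140),.02),('green',(60,60,60),(85,255,255),.008)]: print(n,blobs(r,lo,hi,z))
# caliper dark plate
hsv=cv2.cvtColor(r['pixels'],cv2.COLOR_RGB2HSV)
m=np.zeros(hsv.shape[:2],np.uint8); m[130:215,195:305]=(hsv[130:215,195:305,2]<75)
m=cv2.morphologyEx(m,cv2.MORPH_CLOSE,np.ones((9,9)));m=cv2.morphologyEx(m,cv2.MORPH_OPEN,np.ones((5,5)))
c=max(cv2.findContours(m,0,1)[0],key=cv2.contourArea); print(cv2.minAreaRect(c), hsv[190,250])
b=cv2.boxPoints(cv2.minAreaRect(c)); print([ray(r,p,.012)[:2].round(3).tolist() for p in b])
for p in [(.687,.236,.15),(.67,.23,.003),(.655,.23,.12)]:
  for k in range(4):
    q=ctrl.solve_ik(p,down(k*np.pi/4)); print(p,k,None if q is None else np.round(q,2))
ctrl.goto([.56,.27,.3],down(np.pi/2)); q=snap('wrist','wrist1.png',1.5); print(ctrl.get_obs()['t'],-q['R'].T@q['t'],q['mtx'])
for n in ['black_cap_a_mid','blue_cap_a_mid','orange_cap_a_mid','silver_cap_mid']:
    print(n,[(round(float(d['p']),2),w(q,d['location']).round(3).tolist()) for d in ctrl.mark_of('wrist',n)[:4]])
snap('top','top2.png')
E
```

```text
orange [(103, [173.8, 179.0], [0.5684, 0.2394])]
blue [(931, [90.7, 76.2], [0.9047, 0.5137]), (1097, [355.8, 82.5], [0.8745, -0.3403]), (1417, [456.6, 159.0], [0.6241, -0.6472]), (198, [349.1, 223.2], [0.4267, -0.3052]), (203, [127.5, 220.6], [0.4395, 0.3816]), (76, [382.4, 241.1], [0.3713, -0.4054]), (101, [237.1, 240.8], [0.375, 0.0409]), (204, [262.6, 248.5], [0.3513, -0.0375])]
green [(218, [299.3, 108.9], [0.7934, -0.1595]), (75, [275.0, 151.6], [0.6548, -0.0795]), (781, [354.7, 170.2], [0.5929, -0.331]), (253, [91.8, 255.5], [0.332, 0.4947])]
((248.34310913085938, 172.59237670898438), (53.14134216308594, 96.35353088378906), 83.94580841064453) [113  16  62]
[[0.657, 0.167], [0.687, -0.138], [0.519, -0.153], [0.489, 0.148]]
(0.687, 0.236, 0.15) 0 [0.24 0.6  0.63 1.6  0.   1.81]
(0.687, 0.236, 0.15) 1 [0.24 0.6  0.63 1.6  0.   1.02]
(0.687, 0.236, 0.15) 2 [0.24 0.6  0.63 1.6  0.   0.24]
(0.687, 0.236, 0.15) 3 [ 0.24  0.6   0.63  1.6   0.   -0.55]
(0.67, 0.23, 0.003) 0 [0.24 0.58 0.31 1.29 0.   1.81]
(0.67, 0.23, 0.003) 1 [0.24 0.58 0.31 1.29 0.   1.02]
(0.67, 0.23, 0.003) 2 [0.24 0.58 0.31 1.29 0.   0.24]
(0.67, 0.23, 0.003) 3 [ 0.24  0.58  0.31  1.29  0.   -0.55]
(0.655, 0.23, 0.12) 0 [0.24 0.5  0.43 1.5  0.   1.81]
(0.655, 0.23, 0.12) 1 [0.24 0.5  0.43 1.5  0.   1.03]
(0.655, 0.23, 0.12) 2 [0.24 0.5  0.43 1.5  0.   0.24]
(0.655, 0.23, 0.12) 3 [ 0.24  0.5   0.43  1.5   0.   -0.54]
5.05 [0.48040837 0.26720118 0.44299179] [[297.31863964   0.         255.76135108]
 [  0.         297.31863964 187.86465583]
 [  0.           0.           1.        ]]
black_cap_a_mid []
blue_cap_a_mid []
orange_cap_a_mid []
silver_cap_mid [(0.98, [0.583, 0.363, 0.008]), (0.94, [0.697, 0.364, 0.01]), (0.87, [0.695, 0.235, 0.01])]
```

View pics/wrist1.png

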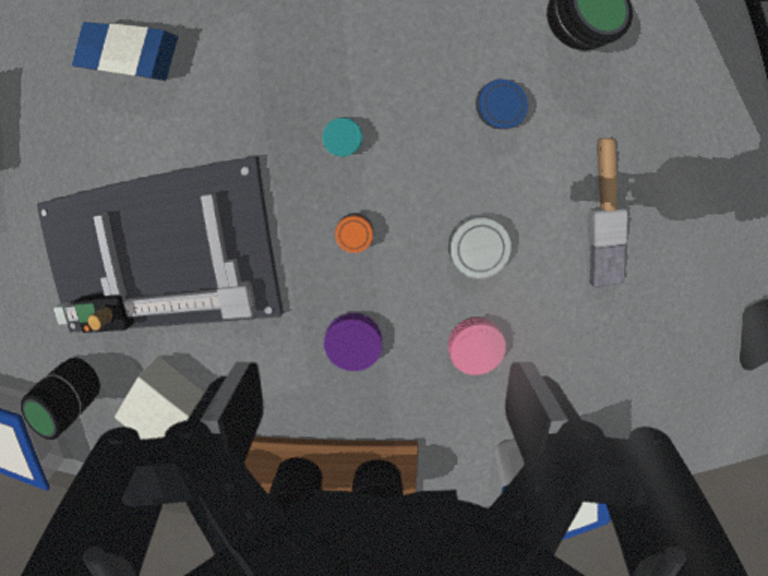

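View pics/top2.png

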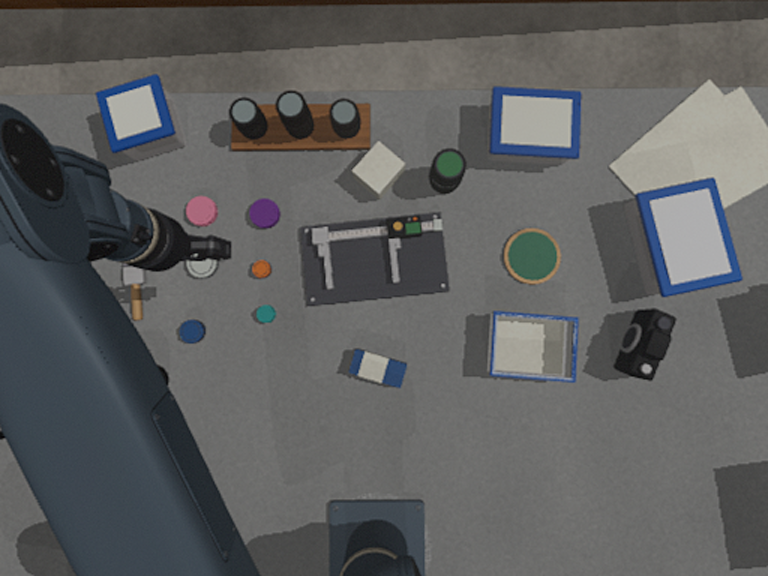

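The wrist view shows silver at (480,247), orange (354,234), blue (502,104), and the look-alikes turquoise, purple and pink. There's still no black cap, and the area the arm had been hiding is empty in the new top view. I'll start with silver at (0.585, 0.364).

```bash
cat >> h.py <<'E'
YAW=np.radians(5.7); O=np.array([.591,.002])
RC=np.array([[np.cos(YAW),-np.sin(YAW)],[np.sin(YAW),np.cos(YAW)]])
cal=lambda x,y: O+RC@np.array([x,y])
icaly=lambda p: (RC.T@(np.array(p[:2])-O))
pos=lambda: ctrl.get_obs()['eef_pos']
def lin(x,y,z,v=.15,f=None): return ctrl.movel([x,y,z],None,v,f)
def st(s=''):
    o=ctrl.get_obs(); print(s,'t',round(o['t'],1),'p',np.round(o['eef_pos'],4),'F',np.round(o['force'],1),'g',round(float(o['grip_width']),3),flush=True)
def pick(x,y,ang,z,op=1.0,up=.2):
    ctrl.gripper_to(op); ctrl.goto([x,y,z+.08],down(ang)); lin(x,y,z,.12); ctrl.gripper_to(0); st('gripped'); lin(x,y,up,.25); st('lifted')
def place(x,y,ang,z,op=1.0,up=.2):
    ctrl.goto([x,y,max(z+.08,.14)],down(ang)); lin(x,y,z+.012,.2); hit=lin(x,y,z-.002,.03,5); st('down %s'%hit); ctrl.gripper_to(op); lin(x,y,up,.25)
def measure(gapexp,opento=.115,gap0=.124):
    a=YAW+np.pi/2; k=cal(.055,.068-gap0); ctrl.gripper_to(.5)
    ctrl.goto([*k,.14],down(a)); lin(*k,.043,.15); ctrl.gripper_to(0); st('knob')
    p=cal(.055,.068-gapexp-.012); lin(*p,.043,.1)
    p=cal(.055,.068-gapexp+.014); hit=lin(*p,.043,.02,10); ctrl.hold(.4); st('shut %s'%hit)
    y=icaly(pos()); print('reading',round(.068-y[1],4)); ctrl.hold(.1)
    if opento is not None: lin(*cal(.055,.068-opento),.043,.12)
    ctrl.gripper_to(.5); g=pos(); lin(g[0],g[1],.15,.25)
E
python3 - <<'E'
from h import *
pick(.585,.364,np.pi/2,.003)
place(*cal(-.02,.09-.031-.006),YAW,.0155)
st('end'); q=snap('wrist','w2.png')
E
```

```text
gripped t 7.6 p [0.5865 0.3648 0.0054] F [0.  0.1 6.2] g 0.699
lifted t 8.6 p [0.5842 0.3636 0.1977] F [-0.3 -0.5 -0.5] g 0.694
down True t 10.9 p [0.5672 0.0527 0.0174] F [ 0.3 -0.4  3.6] g 0.696
end t 12.2 p [0.5651 0.0528 0.1984] F [ 0.7  0.2 -0.5] g 1.002
```

View pics/w2.png

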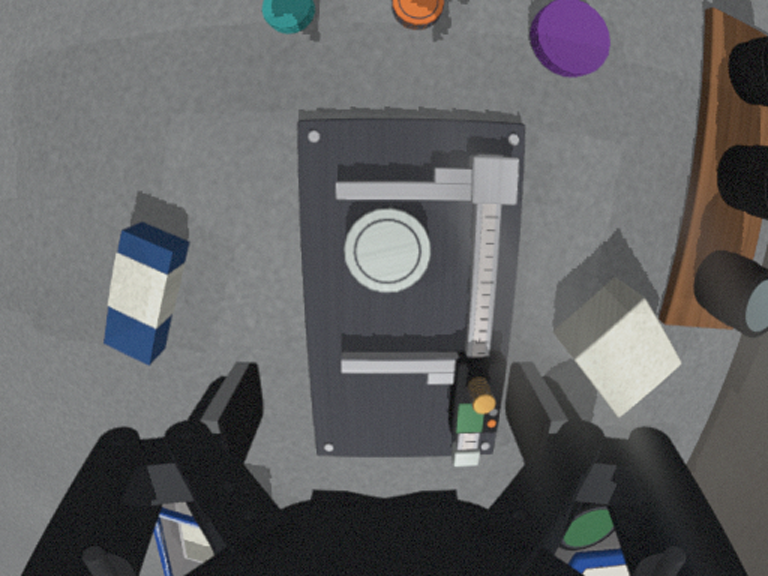

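The wrist view shows silver lying flat between the jaws at (388,250), square with the caliper. Next is the measurement.

Run:
```python
from h import *
measure(.062)
st('end')
```

```text
knob t 15.4 p [ 0.6527 -0.0482  0.0452] F [-0.7  1.5  5.7] g 0.184
shut True t 17.3 p [0.6466 0.0139 0.0453] F [ 0.8 -1.1  5.3] g 0.187
reading 0.0617
end t 18.9 p [ 0.6499 -0.0388  0.1508] F [ 0.4 -0.5 -0.3] g 0.501
```

```bash
sed -i "s/\.043/.047/g; s/\.02,10); ctrl.hold(.4)/.02,15); st('hit'); ctrl.hold(.4)/; s/st('shut %s'%hit)/st('shut %s'%hit); [snap('top',shot,1.5) if shot else None]/; s/gap0=.124)/gap0=.115,shot=None)/" h.py
python3 - <<'E'
from h import *
measure(.062,shot='shut_s.png')
st('end')
a=cv2.imread('pics/shut_s.png')[190:330,280:470]; cv2.imwrite('pics/shut_sc.png',cv2.resize(a,None,fx=3,fy=3))
E
```

```text
knob t 20.5 p [ 0.6519 -0.0396  0.0493] F [-1.   0.6  5.2] g 0.18
hit t 22.0 p [0.6466 0.0138 0.0493] F [-0.8 -0.8  2.6] g 0.18
shut True t 22.4 p [0.6466 0.0138 0.0493] F [-0.3 -1.2  5. ] g 0.18
reading 0.0617
end t 24.1 p [ 0.6501 -0.0388  0.1511] F [ 0.5  0.  -0.7] g 0.502
```

View pics/shut_sc.png

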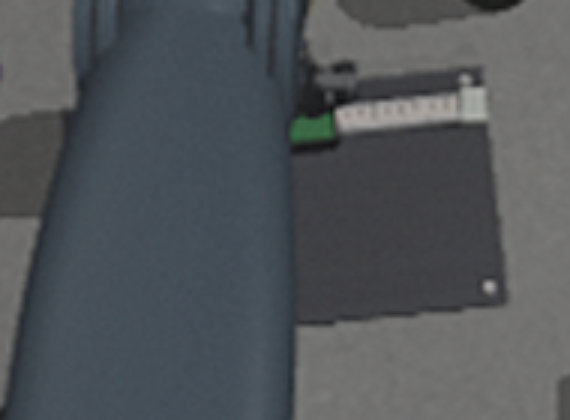

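Both closings stopped at the same hard point, a reading of 61.7 mm, so silver is good. That also calibrates the caliper zero. Next I'll stack silver and measure blue.

Run:
```python
from h import *
pick(*cal(-.02,.09-.031),YAW,.0165)
place(.594,-.332,YAW,.012)
r=snap('wrist','w3.png')
pick(.4395,.3816,np.pi/2,.004)
place(*cal(-.02,.09-.0275-.006),YAW,.0165)
measure(.055)
st('end')
```

```text
gripped t 27.2 p [0.567  0.0587 0.0186] F [0.  1.5 5.7] g 0.693
lifted t 28.1 p [0.5643 0.0587 0.1979] F [ 0.3  0.2 -1.1] g 0.691
down True t 30.7 p [ 0.5953 -0.333   0.0147] F [0.3 0.  3.9] g 0.696
gripped t 36.2 p [0.4406 0.3824 0.0056] F [0.2 0.  5.3] g 0.55
lifted t 37.1 p [0.4386 0.381  0.1977] F [-0.4  0.3 -1.6] g 0.544
down True t 39.6 p [0.5667 0.0562 0.0176] F [0.3 0.4 3.2] g 0.545
knob t 44.1 p [ 0.6519 -0.0396  0.0493] F [-0.4 -0.   5.4] g 0.181
hit t 45.9 p [0.6454 0.0268 0.0493] F [-0.1 -1.2  2.4] g 0.181
shut True t 46.2 p [0.6453 0.0268 0.0493] F [ 0.2 -2.3  6.1] g 0.18
reading 0.0487
end t 48.0 p [ 0.65   -0.0388  0.1511] F [-0.2  1.1 -0.1] g 0.502
```

View pics/w3.png

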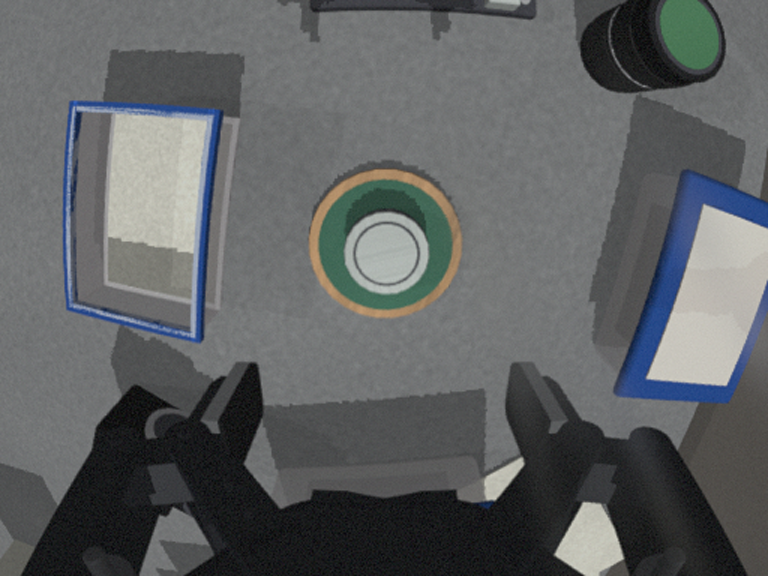

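Blue reads 48.7 mm, 6 mm under size, so it goes in the tub. In the wrist view silver (387,252) sits slightly below the plate centre (386,243). I'll quantify that with the calibration before mending anything.

```bash
cat >> h.py <<'E'
def fray(r,uv,z):
    m=r['mtx']; d=(np.array(uv)-[m[0,2],m[1,2]])/m[0,0]; th=np.hypot(*d); s=np.sin(th)/max(th,1e-9)
    v=r['R'].T@np.array([d[0]*s,d[1]*s,np.cos(th)]); c=-r['R'].T@r['t']; return c+v*(z-c[2])/v[2]
def fit(r,mask,z,f=fray):
    c=max(cv2.findContours(mask.astype(np.uint8),cv2.RETR_EXTERNAL,cv2.CHAIN_APPROX_NONE)[0],key=cv2.contourArea)[:,0]
    P=np.array([f(r,p,z)[:2] for p in c]).astype(np.float32); (x,y),ra=cv2.minEnclosingCircle(P); return np.round([x,y,2*ra],4)
E
python3 - <<'E'
from h import *
# look above the plate, then pick
ctrl.goto([.594,-.332,.26],down(YAW)); r=snap('wrist'); 
for n,z in [('silver_cap_mid',.028),('plate_top',.008),('tub',.06)]:
    for d in ctrl.silhouettes('wrist',n)[:2]: print(n,round(float(d['p']),2),d['pixels'].sum(),fit(r,d['pixels'],z))
    for d in ctrl.mark_of('wrist',n)[:2]: print('  mark',round(float(d['p']),2),w(r,d['location']).round(4))
hsv=cv2.cvtColor(r['pixels'],cv2.COLOR_RGB2HSV)
m=cv2.inRange(hsv,(8,60,60),(25,255,255)); m[:,:180]=0; m[:,330:]=0;m[230:]=0; print('rim',fit(r,m,.008),m.sum()//255)
m=cv2.inRange(hsv,(60,60,20),(85,255,255)); m[:,:180]=0; m[:,330:]=0;m[230:]=0; print('felt',fit(r,m,.008))
t=snap('top','t3.png'); print(pos())
m=cv2.inRange(cv2.cvtColor(t['pixels'],cv2.COLOR_RGB2HSV),(8,60,60),(25,255,255)); m[:140]=0;m[200:]=0;m[:,:320]=0;m[:,390:]=0; print('rimtop',fit(t,m,.008,ray),m.sum()//255)
E
```

```text
silver_cap_mid 0.7 1842 [ 0.5943 -0.3326  0.0639]
silver_cap_mid 0.16 2526 [ 0.3882 -0.5538  0.1821]
  mark 0.65 [ 0.5926 -0.3326  0.0163]
plate_top 0.7 4142 [ 0.5935 -0.3322  0.1214]
plate_top 0.3 2607 [ 0.3796 -0.5705  0.1904]
tub 0.58 12519 [ 0.4106 -0.3179  0.2125]
  mark 0.68 [ 0.4094 -0.3182 -0.0024]
rim [ 0.5941 -0.3331  0.1195] 1417
felt [ 0.5943 -0.3337  0.1024]
[ 0.59426696 -0.3313436   0.26001075]
rimtop [ 0.5927 -0.3296  0.1206] 299
```

Silver is centred on the plate to within 1 mm; the offset I saw was just the oblique view. Blue goes in the tub next, with a tub re-check just before the drop, then a fresh orange fix.

```bash
cat >> h.py <<'E'
def tub(x=.41,y=-.318):
    ctrl.goto([x,y,.2],down(np.pi/2)); r=snap('wrist','tub.png'); t=snap('top'); 
    a=[w(r,d['location'])[:2] for d in ctrl.mark_of('wrist','tub')]; b=[w(t,d['location'])[:2] for d in ctrl.mark_of('top','tub')]; print('tub',np.round(a,3).tolist(),np.round(b,3).tolist())
    c=[p for p in a+b if np.hypot(p[0]-x,p[1]-y)<.09]
    if c: x,y=np.mean(c,0)
    lin(x,y,.2); lin(x,y,.035,.15); ctrl.gripper_to(.78); lin(x,y,.22,.2)
E
python3 - <<'E'
from h import *
pick(*cal(-.02,.09-.0245),YAW,.0165)
tub()
t=snap('top','t4.png'); snap('wrist','w4.png')
print(blobs(t,(5,150,120),(18,255,255),.02)); st()
for d in ctrl.mark_of('wrist','blue_cap_a_mid')+ctrl.mark_of('wrist','black_cap_a_mid'): print(d['p'],d['location'])
E
```

```text
gripped t 53.0 p [0.5659 0.0652 0.0181] F [0.4 0.2 5.1] g 0.545
lifted t 53.8 p [0.5636 0.0652 0.1979] F [ 0.6  0.3 -1. ] g 0.545
tub [[0.406, -0.322]] [[0.408, -0.315]]
[(104, [173.8, 178.9], [0.5685, 0.2393])]
 t 59.0 p [ 0.4063 -0.3178  0.2181] F [-0.6 -0.7 -0.5] g 0.777
0.5 [-0.0149, 0.15, 0.4098]
```

View pics/w4.png

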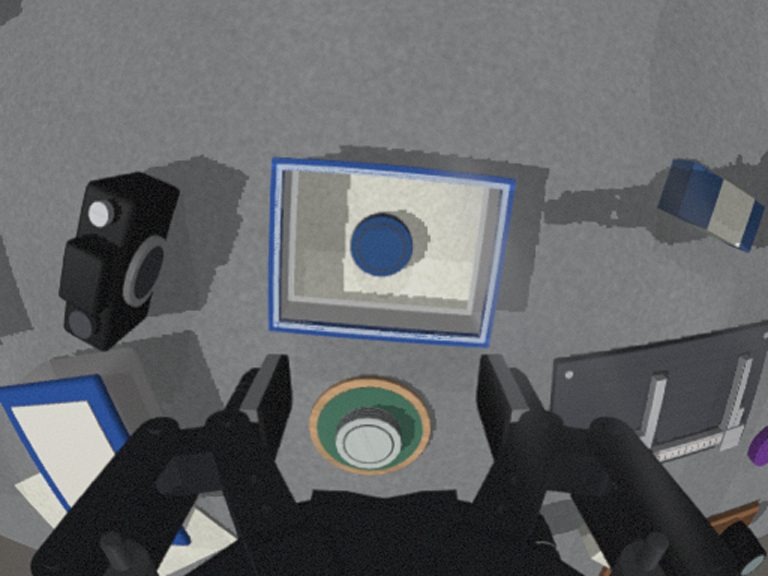

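View pics/t4.png

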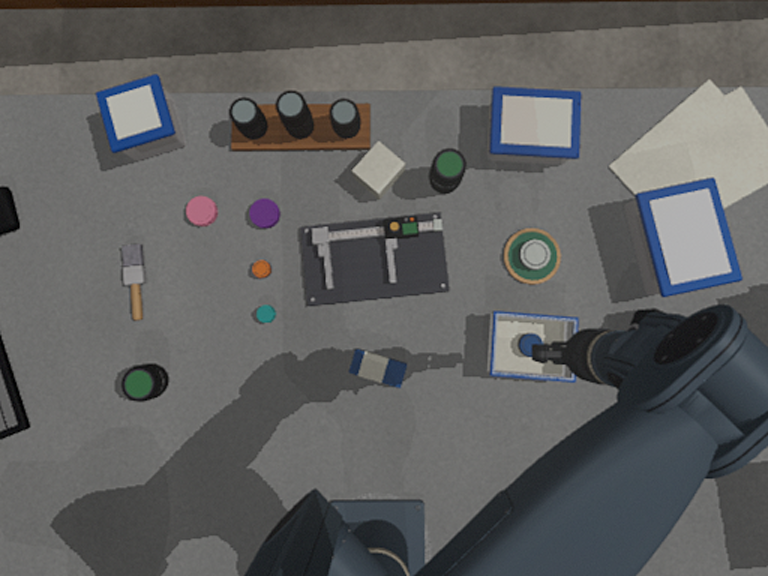

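Blue lies flat in the tub at (381,244), and orange hasn't moved. The camera's far side is clear too. Before orange I'll take one look at the strip beside and behind the robot base, the last place a black cap could hide.

Run:
```python
from h import *
for y in (.4,.38):
    try: ctrl.goto([0.02,y,.35],down(np.pi/4)); break
    except ctrl.MotionError as e: print(e)
r=snap('wrist','w5.png'); print(-r['R'].T@r['t']); st()
for d in ctrl.mark_of('wrist','black_cap_a_mid'): print(d['p'],w(r,d['location']))
```

```text
[-0.03607648  0.45462544  0.49283973]
 t 62.0 p [0.0205 0.4    0.3498] F [ 0.1 -0.1  0.4] g 0.777
```

View pics/w5.png

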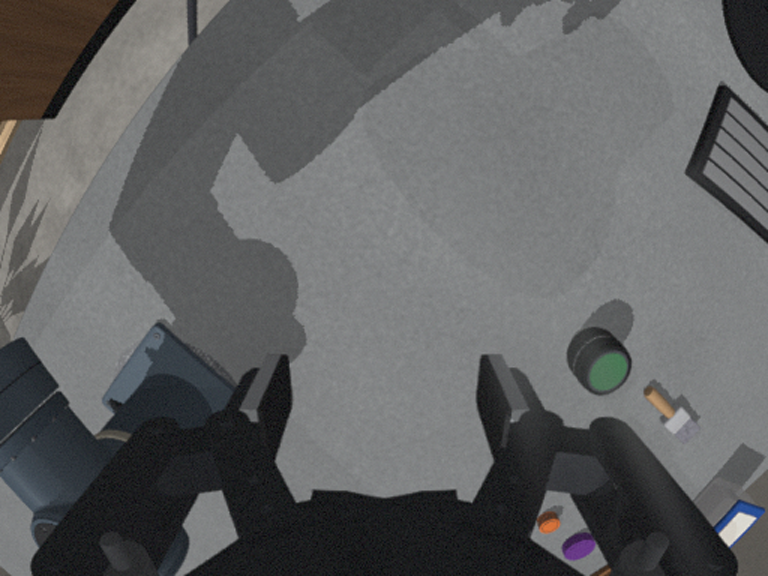

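There's no black cap there either, so none is present in this run. Now orange.

Run:
```python
from h import *
ctrl.goto([.52,.24,.25],down(np.pi/2)); r=snap('wrist')
m=cv2.inRange(cv2.cvtColor(r['pixels'],cv2.COLOR_RGB2HSV),(4,150,90),(18,255,255)); x,y,dd=fit(r,m,.02); print(x,y,dd)
assert abs(x-.568)<.06 and abs(y-.239)<.06
pick(x,y,np.pi/2,.006,.8)
place(*cal(-.02,.09-.0215-.006),YAW,.0185,.85)
measure(.043)
st('end')
```

```text
0.5695 0.2375 0.0365
gripped t 66.2 p [0.5708 0.2379 0.0078] F [-0.5 -0.4  4.9] g 0.405
lifted t 67.2 p [0.5686 0.2372 0.1978] F [ 0.5  0.4 -1.5] g 0.403
down True t 69.4 p [0.5661 0.0622 0.0198] F [-0.  -0.1  3.5] g 0.401
knob t 73.8 p [ 0.6518 -0.0396  0.0493] F [ 0.4 -0.2  5.5] g 0.183
hit t 75.7 p [0.6442 0.0387 0.0493] F [ 0.7 -0.6  3.7] g 0.177
shut True t 76.1 p [0.6442 0.0387 0.0493] F [ 0.3 -0.7  4.9] g 0.181
reading 0.0367
end t 77.9 p [ 0.6501 -0.0388  0.1511] F [-0.7 -0.5 -0.3] g 0.501
```

Orange reads 36.7 mm, 6 mm under, so it's a reject too. It goes in the tub beside blue, and then I shut the empty caliper.

Run:
```python
from h import *
pick(*cal(-.02,.09-.0185),YAW,.0185,.8)
ctrl.goto([.41,-.318,.25],down(0)); r=snap('wrist'); t=snap('top')
a=[w(r,d['location'])[:2] for d in ctrl.mark_of('wrist','tub')]; b=[w(t,d['location'])[:2] for d in ctrl.mark_of('top','tub')]; print(np.round(a,3).tolist(),np.round(b,3).tolist())
c=[p for p in a+b if np.hypot(p[0]-.41,p[1]+.318)<.1]; x,y=np.mean(c,0); assert c and np.ptp(np.array(c),0).max()<.03
y+=.043; lin(x,y,.2); lin(x,y,.04,.15); st(); ctrl.gripper_to(.6); lin(x,y,.22,.2)
measure(0.0,opento=None)
ctrl.goto([.42,-.15,.3],down(np.pi/2)); st('end')
snap('wrist','w6.png'); t=snap('top','t6.png')
```

```text
gripped t 81.0 p [0.5653 0.0712 0.0202] F [-0.5  0.4  5.6] g 0.403
lifted t 81.9 p [0.563  0.0711 0.1978] F [-0.3  0.3 -1.6] g 0.403
[[0.41, -0.544], [0.408, -0.321]] [[0.405, -0.314]]
 t 85.5 p [ 0.4072 -0.275   0.0412] F [ 0.9  0.4 -0.2] g 0.4
knob t 89.5 p [ 0.6518 -0.0397  0.0493] F [ 0.  -0.1  5.8] g 0.178
hit t 91.6 p [0.6405 0.0754 0.0494] F [-0.1 -1.4  3.9] g 0.178
shut True t 92.0 p [0.6405 0.0754 0.0493] F [ 1.  -0.9  5.8] g 0.176
reading -0.0001
end t 94.4 p [ 0.4203 -0.1495  0.2989] F [ 0.1 -0.2  0.6] g 0.504
```

View pics/w6.png

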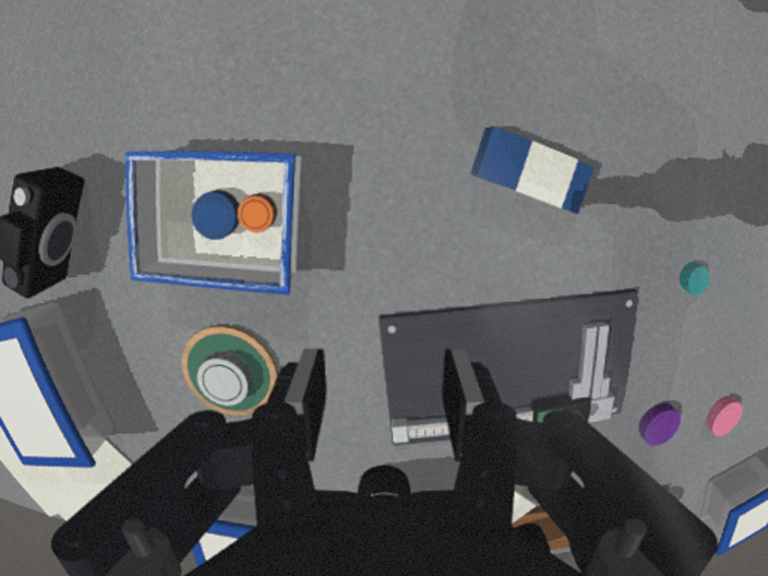

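The last wrist view shows both rejects flat in the tub (blue (215,214), orange (256,213)), silver on the plate, and the jaws together at about (594,360). Everything else is where it was.

Run:
```python
from h import *
print(ctrl.hand_in()); st()
```

```text
the job is handed in; nothing more can be done
None
the job is handed in; nothing more can be done
```

I measured the three caps on the bench in order, sorted them, slid the empty caliper fully shut and handed the job in at about 94 s.

| Cap | Nominal (mm) | Reading (mm) | Where it went |
|---|---|---|---|
| Silver | 62 | 61.7 | Felt plate, centred to about 1 mm by the wrist camera |
| Blue | 55 | 48.7 | Reject tub, lying flat |
| Orange | 43 | 36.7 | Reject tub, lying flat beside the blue |

- **Silver measured twice:** the jaw stopped at the same reading both times, so it was bearing firmly on the cap.
- **Caliper shut:** the jaw stopped hard at -0.1 mm. The last wrist picture shows the jaws together.
- **Nothing disturbed:** in the last wrist picture the tub and the other things in view had not moved, including the look-alike caps. I did not re-measure each of them.
- **Black cap missing:** I found none. The rules listed one as present, but the scene, top and wrist pictures, including looks behind the camera and the robot base, showed none. I took it as absent in this run.

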